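# Make up two calorimeter run kits

### The job

Make up the two kits for the next calorimeter runs: the red-capped jar and the amber test coupon go in the blue tray, and the black-capped jar, the little steel crucible and the red sealing ring go in the white tray. In both trays the jar stands upright in the square jar pocket and the coupon or the ring lies flat in the long bay; the crucible stands upright in the small pocket. The coupon is still pinned in the clamp: swing the clamp bar well up by its red knob before you slide the coupon out from under the keeper lip, and never tip a jar over.

Things in the scene. Friction and masses are not known exactly. Their poses are not given: they have to be found in the camera images.
- jar_red_mid (a point): centre (half-way up) of a loose screw-cap jar with a red cap, 54 mm in diameter, 80 mm high, the cap 46 mm in diameter and covering the top 21 mm; about 0.14 kg. z is its upright axis.
- jar_black_mid (a point): centre (half-way up) of a loose screw-cap jar with a black cap, 54 mm in diameter, 80 mm high, the cap 46 mm in diameter and covering the top 21 mm; about 0.14 kg. z is its upright axis. (A third jar with a yellow cap is not part of the job.)
- crucible_mid (a point): centre (half-way up) of a loose pale-grey steel crucible, an open cup 25 mm across its rim, 26 mm high, slightly narrower at the foot, 15 g. z is its upright axis.
- ring_red_mid (a point): centre of the loose red sealing ring, lying flat: 42 mm outside diameter, 24 mm inside, 8 mm thick, 15 g. z is its axis. (The black ring is not part of the job.)
- coupon_mid (a point): centre of the loose amber coupon, 120 x 32 x 6 mm (its x, y, z), 40 g; 10 mm hole 35 mm from the centre towards +x. At the start it lies in the clamp; its -x end overhangs the clamp's front edge by 40 mm, 24 mm above the worktop. The bar's pin stands in its hole and its +x end is 8 mm under a fixed lip (3 mm play): with the bar up, draw it 12 mm or more along the clamp's -x, then lift.
- tray_blue: blue plastic kit tray, fixed, 160 x 190 mm (its x, y), rim 20 mm high, walls and floor 3 mm thick. Origin: centre of its underside; at yaw 0 x points away from the robot, y left. Compartments (inner x by y, centre): long bay 154 x 87 mm at (0, +48); square jar pocket 80 x 93 at (+37, -46); small pocket 71 x 93 at (-42, -46). Dividers 18 mm high.
- tray_white: white plastic kit tray, fixed, 160 x 190 mm (its x, y), rim 20 mm high, walls and floor 3 mm thick. Origin: centre of its underside; at yaw 0 x points away from the robot, y left. Compartments (inner x by y, centre): long bay 154 x 87 mm at (0, +48); square jar pocket 80 x 93 at (+37, -46); small pocket 71 x 93 at (-42, -46). Dividers 18 mm high.
- clamp: aluminium clamp, fixed. Origin on the worktop on the channel's centre line; at yaw 0 x (along the channel) points away from the robot, y left. Plate x 10..106, y -50..62 mm, top at z 24; side strips 5 mm high, 34.4 mm apart. Seated coupon's centre (30, 0, 27). Keeper lip from x 82 mm back, z 33..38. Bar's hinge axis parallel to x through (65, 52, 34), on the left.
- clamp_bar (a joint): angle of the clamp bar: 0 = down across the coupon (its pin in the coupon's hole), grows as its right end (with the knob) is lifted, 1.57 = straight up (knob's top then 166 mm above the worktop: carry things over or round it), stop at 1.75 rad. A stiff hinge: it stays where it is left; about 2 N at the knob lifts it.
- knob (a point): centre of the red ball knob, 24 mm in diameter, on the free (right) end of the steel clamp bar, 120 mm from the hinge axis; bar down: at (65, -68, 34) mm of the clamp. Next to it the bar is an 8 mm rod, then from 26 mm inwards 22 mm wide and 8 mm thick.
Not all that is in view belongs to the job. Leave any green look-alike of the part that bears ring_red_mid alone.

How it is judged:
On the way:
1. the clamp bar is swung up past 0.9 rad while the coupon still lies in its seat in the clamp (within 15 mm) (value of joint clamp_bar above 0.9 rad and x of coupon_mid in the frame of clamp between 0.015 and 0.045 m and z of coupon_mid in the frame of clamp below 0.04 m and y of coupon_mid in the frame of clamp between -0.015 and 0.015 m), for 0.1 s.
At the end, for the whole second after the job is handed in: Blue tray: red-capped jar upright in the jar pocket, coupon flat in the long bay. White tray: black-capped jar upright in the jar pocket, crucible upright in the small pocket, red ring flat in the long bay. Each on its compartment's floor, level within about 0.15 rad, at rest (x of jar_red_mid in the frame of tray_blue between 0.019 and 0.055 m and y of jar_red_mid in the frame of tray_blue between -0.0695 and -0.0215 m and z of jar_red_mid in the frame of tray_blue between 0.033 and 0.053 m and angle between each of jar_red_mid, jar_black_mid's own z axis and vertical below 0.15 rad and x of coupon_mid in the frame of tray_blue between -0.026 and 0.026 m and y of coupon_mid in the frame of tray_blue between 0.014 and 0.082 m and z of coupon_mid in the frame of tray_blue between 0 and 0.013 m and angle between coupon_mid's own z axis and vertical below 0.12 rad and x of jar_black_mid in the frame of tray_white between 0.019 and 0.055 m and y of jar_black_mid in the frame of tray_white between -0.0695 and -0.0215 m and z of jar_black_mid in the frame of tray_white between 0.033 and 0.053 m and x of crucible_mid in the frame of tray_white between -0.0695 and -0.0135 m and y of crucible_mid in the frame of tray_white between -0.0835 and -0.0075 m and z of crucible_mid in the frame of tray_white between 0.009 and 0.023 m and angle between each of crucible_mid, ring_red_mid's own z axis and vertical below 0.2 rad and x of ring_red_mid in the frame of tray_white between -0.06 and 0.06 m and y of ring_red_mid in the frame of tray_white between 0.021 and 0.075 m and z of ring_red_mid in the frame of tray_white between 0 and 0.014 m and linear speed of each of jar_red, coupon, jar_black, crucible, ring_red below 0.02 m/s); the robot touches nothing.
It fails at once if a jar of the kits is tipped over (more than 0.8 rad) (angle between any of jar_red_mid, jar_black_mid's own z axis and vertical above 0.8 rad).
It also fails if it takes over 138 s, if anything falls off the work surface, if the arm or the gripper's body presses on something with over 40 N, if the wrist force passes 120 N, or if a joint passes its speed limit or range.

### The arm

A 6-joint arm with a two-finger parallel gripper is mounted at the origin on a cart in front of the work surface, level with it; the furniture and walls round the work are solid. World frame = base frame: x ahead of the robot, y to its left, z up, the work surface at z = 0. Lengths are in m, angles in rad, forces in N, time in s.
With the tool pointing down it reaches from about 0.325 to 0.9 m from the base axis. Payload 6.1 kg.
Tool frame: the origin (TCP) lies at the very end of the fingers, on their centre line; the grasp point (between the pads) lies manip.grip_depth behind it (manip.grip_depth is the distance from the TCP to the grasp point, in m); z points along the fingers, y is the line along which they close (so a half turn about z gives the same grasp; the last joint's range is limited). The gripper opens to 85 mm and grips with 20 to 120 N. Pads are 22 mm wide; open, the fingers measure 114 mm over their backs; the gripper's body (76 mm by 85 mm) begins 54 mm behind the grasp point. The pads swing forward as they close: fully open they stand 13 mm farther back than shut.
Start: joints at [-1.445, 0.22, 1.526, -0, 1.395, -0.126], TCP at [0.156, -0.605, 0.231] pointing down, gripper open.
Joint ranges: [-2.98, 2.98], [-0.91, 2.08], [0.09, 2.57], [-1.24, 4.39], [0.2, 2.65], [-2.68, 2.68]. Speed limits (rad/s): [2.57, 2.57, 3.01, 3.14, 3.14, 3.14].

### API

Orientations are given as a unit quaternion [w, x, y, z].
In Python, from station import manip gives the robot as it stands.
- The arm moves only by the tool apply_moves, never from a script. Its arguments are lists of equal length, an entry for each row: "travel": the shift along the tool's x, y, z scaled (see below), a list of three; "roll": the turn about the tool's z scaled (see below); "grip": the closure, from -1 (fully open) to 1 (shut). In form: {"travel": [[dx, dy, dz], ...], "roll": [roll, ...], "grip": [grip, ...]}. A call has 1 to 12 rows; each row is the pose to reach, as a shift and turn from the pose commanded when the call began, along the tool's axes at that moment; what a row does not reach only later rows make up. The controller multiplies each number of a shift by 0.4 m and each number of a turn by 120 degrees. A row lasts 1/12 s, in which the tool goes at most 41.7 mm and 7.16 degrees, less where a joint would pass 70% of its speed; a pose out of reach is approached as far as the arm can. A call with a number of a shift or a turn outside -1 to 1 is refused whole. A call with a gripper value outside its range is refused whole. The fingers move at their own pace and stop on an object; "force" is the grip in N (left out, the last holds). Time passes only in rows, so rows that repeat a pose let the fingers close. It gives the time, the measured TCP pose, the force, the opening and the grip force at its end, in the units of the state.
- manip.state(): the state, without advancing time (a new reading comes with each control period).
- manip.snapshot(name): name is "scene" or "top" or "wrist"; returns a dict with "pixels" (400x640x3 uint8, blue, green, red), "range_z" (400x640 float32, m along the optical axis (not along the pixel's ray), 0 where there is no reading), "fx", "fy", "cx", "cy" (pixels), "position" and "attitude" of the camera in the world. Camera axes: x right, y up, looking along -z (the intrinsics and any distortion apply to the point x, -y, -z); pixel columns grow to the right and rows downward; lengths in m; the calibration is good to about 2 mm. A picture is of the moment at which its call begins.
- manip.close_job(): hands the job in; it is judged then, once.
The state is a dict: "clock": time; "joints": joint angles; "qd": joint speeds; "tau": joint torques, N m; "tcp_pos": TCP position; "eef_rot": TCP orientation; "ft_force": force on the tool from outside, world axes, zero at the start; "torque": the same for the moment, N m; "grip_width": finger opening in m; "grip_force": force on a finger pad.
Only numpy, scipy, OpenCV 4.12 (cv2) and the standard library are available. Lean on these libraries where they do the work, as an engineer would, in place of code of your own. Each camera call takes 0.05 s, during which the arm holds its last target. There are 200 camera calls.

## Working session

There is one attempt and no reset: what is moved stays moved. The work goes in short steps, Python scripts to look and compute and a tool call to move; the robot and the scene stay as the last step left them, time stands still between calls to the robot, and variables do not carry over. Pictures are saved under pics/ and viewed, at most 14 in all, crops included, and the job is handed in when it is done.

Besides the shell and the picture viewer there is one more tool, called after ">>>" in YAML: its name, and indented under it one key for each argument. apply_moves: Moves the arm, as the interface text tells. Its arguments: {"type":"object","properties":{"travel":{"type":"array","items":{"type":"array","items":{"type":"number"}}},"roll":{"type":"array","items":{"type":"number"}},"grip":{"type":"array","items":{"type":"number"}},"force":{"type":"number"}},"required":["travel","roll","grip"]}

```bash
mkdir -p pics; ls; cat > h.py <<'E'
import numpy as np, cv2
from scipy.spatial.transform import Rotation as R
from station import manip
def snap(n):
    s=manip.snapshot(n); return s
def rot(s):
    a=np.array(s["attitude"],float)
    return a if a.shape==(3,3) else R.from_quat(a,scalar_first=True).as_matrix()
def ray(s,u,v):
    d=np.array([(u-s["cx"])/s["fx"],-(v-s["cy"])/s["fy"],-1.0]); return rot(s)@d
def onz(s,u,v,z):
    d=ray(s,u,v);p=np.array(s["position"]); return p+d*(z-p[2])/d[2]
def cloud(s):
    v,u=np.mgrid[0:400,0:640]; r=s["range_z"]
    d=np.stack([(u-s["cx"])/s["fx"],-(v-s["cy"])/s["fy"],-np.ones(u.shape)],-1)*r[...,None]
    return d@rot(s).T+np.array(s["position"])
E
python3 - <<'E'
from h import *
print(manip.state(),manip.grip_depth)
for n in("scene","top"):
    s=snap(n);cv2.imwrite(f"pics/{n}0.png",s["pixels"]);print({k:v for k,v in s.items() if k not in("pixels","range_z")})
    np.savez(f"{n}0.npz",**s)
E
```

```text
pics
{'clock': 0.0, 'joints': array([-1.44510225e+00,  2.21250302e-01,  1.52762447e+00, -2.66929410e-05,
        1.39473226e+00, -1.26088025e-01]), 'qd': array([ 1.52284718e-04,  9.09261018e-04, -2.08995099e-03, -1.72054047e-03,
       -6.40329738e-05, -1.17849191e-03]), 'tau': array([ 2.16234286e-03, -4.96891093e+01, -3.89390767e+01, -2.23299794e-04,
        1.12000623e-02, -2.11633949e-05]), 'tcp_pos': array([ 0.15562246, -0.60467036,  0.23017722]), 'eef_rot': array([-1.00719151e-03,  9.92085383e-01,  1.25561053e-01, -1.29393935e-05]), 'ft_force': array([ 0.0587513 , -0.07780665, -0.10002753]), 'torque': array([ 0.06387953, -0.02222559,  0.00892928]), 'grip_force': 0.0, 'grip_width': 0.08530438751434298} 0.0187
{'fx': 444.84740915003965, 'fy': 444.84740915003965, 'cx': 315.95764343399856, 'cy': 194.05825210619278, 'position': array([-0.09505154,  0.2194704 ,  1.33114586]), 'attitude': array([-0.55470598, -0.13929299,  0.20710963,  0.79372813])}
{'fx': 482.59256566504075, 'fy': 482.59256566504075, 'cx': 324.33316916749766, 'cy': 199.14165236146354, 'position': array([4.75750423e-01, 1.01072706e-03, 1.28371560e+00]), 'attitude': array([-0.70527298, -0.02723973,  0.02890656,  0.70782232])}
```

View pics/scene0.png

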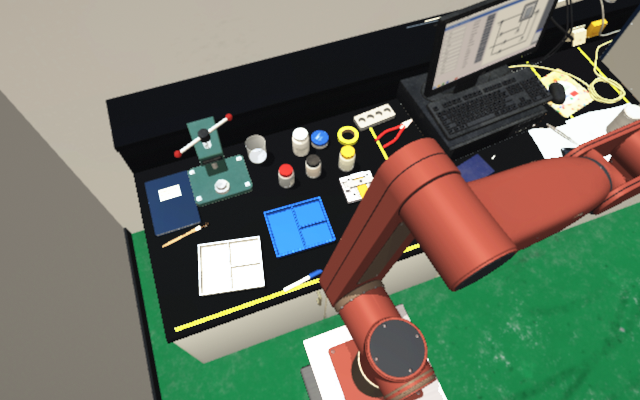

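View pics/top0.png

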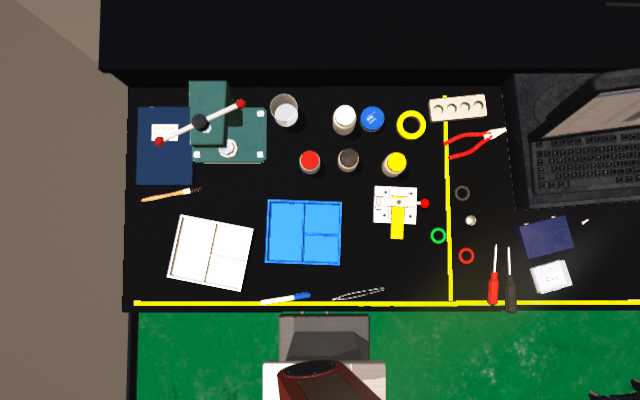

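The top view shows the red cap at (310,160), black cap (348,158), yellow cap (395,163), blue tray (303,232) and white tray (211,252). The clamp is at (397,205) with its knob at (424,203) and the coupon end at (397,228).
Possible mix-ups, with my choices:
- **Red ring:** (466,256) is chosen; green (438,236) and black (462,193) are look-alikes.
- **Jars:** red (310,160) and black (348,158) are chosen over yellow (395,163), white (344,120) and blue (372,118).
- **Crucible:** (471,220) is chosen over the beaker at (284,110).
- **Knob:** (424,203) is chosen over the stand's red ends at (240,103) and (158,142).

Next I'll measure these and check them in one crop.

```bash
cat > m0.py <<'E'
from h import *
s=dict(np.load("top0.npz")); im=s["pixels"]; hsv=cv2.cvtColor(im,cv2.COLOR_BGR2HSV); P=cloud(s)
cv2.imwrite("pics/crop0.png",cv2.resize(im[140:280,290:490],None,fx=4,fy=4,interpolation=cv2.INTER_CUBIC)[:560])
def mask(lo,hi,box):
    m=cv2.inRange(hsv,np.array(lo),np.array(hi)); k=np.zeros_like(m);x0,y0,x1,y1=box;k[y0:y1,x0:x1]=255; return m&k
red=lambda b:mask((0,120,70),(8,255,255),b)|mask((172,120,70),(180,255,255),b)
def rep(n,m,z):
    c=max(cv2.findContours(m,0,2)[0],key=cv2.contourArea); (u,v),wh,a=cv2.minAreaRect(c)
    M=cv2.moments(c); uc,vc=M["m10"]/M["m00"],M["m01"]/M["m00"]
    pts=[onz(s,*q,z)[:2] for q in cv2.boxPoints(((u,v),wh,a))]
    e=[np.linalg.norm(pts[i]-pts[i-1]) for i in range(2)]
    print(n,"px",round(uc,1),round(vc,1),"xy",onz(s,uc,vc,z)[:2].round(4),"rect",onz(s,u,v,z)[:2].round(4),"size",np.round(e,4),"yaw",[round(float(np.degrees(np.arctan2(*(pts[i]-pts[i-1])[::-1]))),1) for i in range(2)],"depthz",np.nanmedian(P[...,2][m>0]).round(4))
rep("redcap",red((295,145,325,180)),.08)
rep("blackcap",mask((0,0,20),(180,255,110),(335,147,362,164)),.08)
rep("redring",red((455,245,480,268)),.008)
rep("crucible",mask((0,0,90),(180,90,255),(462,212,480,230)),.026)
rep("knob",red((418,195,432,212)),.034)
rep("blue",mask((95,120,90),(120,255,255),(255,190,350,275)),.02)
rep("white",mask((0,0,110),(180,70,255),(160,205,260,295)),.02)
rep("coupon",mask((20,120,90),(32,255,255),(385,200,410,245)),.030)
rep("clampplate",mask((0,0,110),(180,70,255),(368,180,420,226)),.026)
E
python3 m0.py
```

```text
redcap px 309.4 159.2 xy [0.6726 0.0353] rect [0.6731 0.035 ] size [0.0458 0.0429] yaw [0.0, -90.2] depthz 0.0795
blackcap px 348.1 154.3 xy [ 0.6847 -0.0622] rect [ 0.683  -0.0621] size [0.0408 0.0656] yaw [-0.3, -90.2] depthz 0.0768
redring px 465.8 255.3 xy [ 0.4279 -0.3735] rect [ 0.4286 -0.3741] size [0.0418 0.0422] yaw [-1.5, -90.2] depthz 0.0055
crucible px 470.3 220.0 xy [ 0.52   -0.3826] rect [ 0.52   -0.3817] size [0.0261 0.0261] yaw [-1.5, -90.2] depthz 0.0087
knob px 424.4 202.7 xy [ 0.5651 -0.262 ] rect [ 0.5655 -0.2623] size [0.0234 0.0234] yaw [-1.1, -90.2] depthz 0.041
blue px 302.9 231.8 xy [0.4909 0.054 ] rect [0.4911 0.0542] size [0.1975 0.1679] yaw [87.7, -1.7] depthz 0.0031
white px 209.7 252.5 xy [0.438  0.2966] rect [0.4383 0.2972] size [0.1986 0.1687] yaw [78.6, -10.2] depthz 0.0033
coupon px 396.8 222.8 xy [ 0.5132 -0.19  ] rect [ 0.5141 -0.1901] size [0.0347 0.0854] yaw [87.9, -2.7] depthz 0.0291
clampplate px 394.4 202.8 xy [ 0.5657 -0.1852] rect [ 0.5609 -0.1891] size [0.1199 0.0977] yaw [86.8, -3.7] depthz 0.0266
```

View pics/crop0.png

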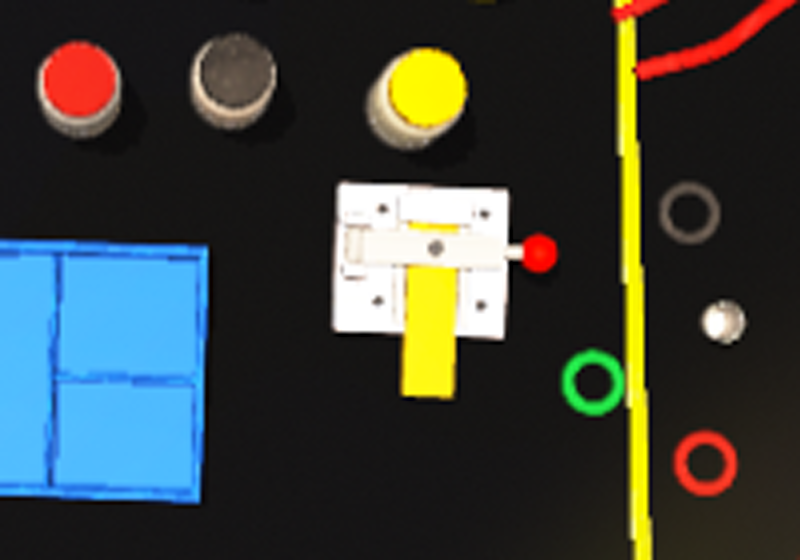

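The crop confirms the picks: red ring at (705,463) with green beside it at (593,382), crucible at (723,321), red knob at (540,254), amber coupon and red/black caps. Sizes and heights match the description (ring 42, crucible 26, knob 23 mm). Now a move helper.

```bash
cat >> h.py <<'E'
def pose():
    st=manip.state(); M=R.from_quat(st["eef_rot"],scalar_first=True).as_matrix()
    return st,np.array(st["tcp_pos"]),M
def go(*wps):
    "each (x,y,z,psi deg of tool x axis) -> numbers from the current pose"
    st,p,M=pose(); psi0=np.degrees(np.arctan2(M[1,0],M[0,0]))
    print("t",round(st["clock"],2),"tcp",p.round(4),"psi",psi0.round(1),"tilt",np.degrees(np.arccos(-M[2,2])).round(2),"w",round(st["grip_width"],4),"F",np.round(st["ft_force"],1))
    q=p;a=psi0
    for x,y,z,psi in wps:
        t=np.array([x,y,z]); d=M.T@(t-p)/.4
        print(d.round(3).tolist(),"roll",round((psi0-psi)/120,3),"rows",round(max(np.linalg.norm(t-q)/.0417,abs(psi-a)/7.16),1)); q=t;a=psi
def w2(origin,yaw,x,y):
    c,s=np.cos(np.radians(yaw)),np.sin(np.radians(yaw)); return (origin[0]+c*x-s*y,origin[1]+s*x+c*y)
BL=((.491,.0541),-2.0); WH=((.4382,.2969),-10.8); CL=((.502,-.1895),-2.5)
E
python3 - <<'E'
from h import *
s=dict(np.load("top0.npz"));P=cloud(s)
for n,u0 in(("red",309),("black",349)):
    Q=P[140:180,u0-25:u0+25].reshape(-1,3); Q=Q[(Q[:,2]>.07)&(Q[:,2]<.09)]
    print(n,len(Q),Q.mean(0).round(4),(Q.max(0)-Q.min(0)).round(4), cv2.minEnclosingCircle(Q[:,:2].astype(np.float32)))
print(w2(*CL,.065,-.068),w2(*CL,.065,.052))
go((.36,-.44,.2,50),(.565,-.265,.12,87.5))
E
```

```text
red 264 [0.6702 0.0352 0.0796] [0.0461 0.0458 0.0175] ((0.6709856986999512, 0.03643219545483589), 0.02392708696424961)
black 263 [ 0.6761 -0.063   0.0796] [0.0443 0.0431 0.016 ] ((0.676055908203125, -0.061732903122901917), 0.024472564458847046)
(np.float64(0.563972016061978), np.float64(-0.26027053924631316)) (np.float64(0.5692063425458183), np.float64(-0.14038475265649022))
t 0.1 tcp [ 0.1556 -0.6047  0.2303] psi 14.4 tilt 0.1 w 0.0854 F [-0.3  0.4 -0.4]
[0.597, -0.271, 0.076] roll -0.296 rows 6.3
[1.203, -0.567, 0.277] roll -0.609 rows 6.7
```

>>> apply_moves:
  travel:
    - [0.96,-0.45,0.1]
    - [0.96,-0.45,0.1]
    - [0.96,-0.45,0.1]
    - [0.96,-0.45,0.1]
    - [0.96,-0.45,0.1]
    - [0.96,-0.45,0.1]
    - [0.96,-0.45,0.1]
    - [0.96,-0.45,0.1]
    - [0.96,-0.45,0.1]
    - [0.96,-0.45,0.1]
    - [0.96,-0.45,0.1]
    - [0.96,-0.45,0.1]
  roll: [-0.609,-0.609,-0.609,-0.609,-0.609,-0.609,-0.609,-0.609,-0.609,-0.609,-0.609,-0.609]
  grip: [-1,-1,-1,-1,-1,-1,-1,-1,-1,-1,-1,-1]
  force: 40

```text
clock: 1.1
tcp_pos: [0.4843, -0.3325, 0.1903]
eef_rot: [-0.001, 0.721, 0.693, 0.0]
ft_force: [-0.7, -0.5, -0.7]
grip_width: 0.0853
grip_force: 0.0
```

```bash
python3 - <<'E'
from h import *
go((.565,-.264,.12,87.5),(.565,-.264,.016,87.5))
E
```

```text
t 1.1 tcp [ 0.4843 -0.3325  0.1903] psi 87.8 tilt 0.1 w 0.0853 F [-0.7 -0.5 -0.7]
[0.179, 0.195, 0.176] roll 0.002 rows 3.0
[0.178, 0.195, 0.436] roll 0.002 rows 2.5
```

>>> apply_moves:
  travel:
    - [0.178,0.195,0.176]
    - [0.178,0.195,0.176]
    - [0.178,0.195,0.176]
    - [0.178,0.195,0.176]
    - [0.178,0.195,0.3]
    - [0.178,0.195,0.436]
    - [0.178,0.195,0.436]
    - [0.178,0.195,0.436]
    - [0.178,0.195,0.436]
    - [0.178,0.195,0.436]
    - [0.178,0.195,0.436]
    - [0.178,0.195,0.436]
  roll: [0.0,0.0,0.0,0.0,0.0,0.0,0.0,0.0,0.0,0.0,0.0,0.0]
  grip: [-1,-1,-1,-1,-1,-1,-1,1,1,1,1,1]
  force: 40

```text
clock: 2.1
tcp_pos: [0.565, -0.2691, 0.0198]
eef_rot: [0.002, 0.722, 0.691, 0.0]
ft_force: [-14.6, -2.3, 9.2]
grip_width: 0.0256
grip_force: 9.4
```

```bash
python3 - <<'E'
from h import *
print(manip.state()["grip_force"])
st,p,M=pose()
# arc in the clamp frame about the hinge, offset of the tool from the knob kept
yh=.052; r=.120; W=[]
for th in (.15,.3,.45,.6,.75,.9,1.05,1.2,1.35,1.5):
    dy=r*(1-np.cos(th)); dz=r*np.sin(th)
    x,y=w2(p[:2],-2.5,0,dy); W.append((x,y,p[2]+dz,87.5))
go(*W)
E
```

```text
9.357587099075317
t 2.1 tcp [ 0.565  -0.2691  0.0198] psi 87.5 tilt 0.23 w 0.0256 F [-14.6  -2.3   9.2]
[0.003, 0.0, -0.045] roll -0.0 rows 0.4
[0.013, 0.0, -0.089] roll -0.0 rows 0.4
[0.03, 0.0, -0.131] roll -0.0 rows 0.4
[0.052, 0.001, -0.17] roll -0.0 rows 0.4
[0.08, 0.001, -0.205] roll -0.0 rows 0.4
[0.113, 0.001, -0.235] roll -0.0 rows 0.4
[0.15, 0.001, -0.261] roll -0.0 rows 0.4
[0.191, 0.001, -0.28] roll -0.0 rows 0.4
[0.234, 0.001, -0.293] roll -0.0 rows 0.4
[0.278, 0.001, -0.3] roll -0.0 rows 0.4
```

>>> apply_moves:
  travel:
    - [0,0,0]
    - [0,0,0]
    - [0,0,0]
  roll: [0,0,0]
  grip: [1,1,1]

```text
clock: 2.35
tcp_pos: [0.5634, -0.269, 0.0199]
eef_rot: [0.001, 0.722, 0.692, -0.001]
ft_force: [-10.1, -0.6, 11.2]
grip_width: 0.0213
grip_force: 38.6
```

```bash
python3 - <<'E'
from h import *
a=snap("top")["pixels"][150:270,360:480]; b=snap("wrist")["pixels"]
cv2.imwrite("pics/k1.png",np.hstack([cv2.resize(a,(400,400)),cv2.resize(b,(400,250),).copy() if 0 else cv2.copyMakeBorder(cv2.resize(b,(400,250)),0,150,0,0,0)]))
E
```

```text
(no output)
```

View pics/k1.png

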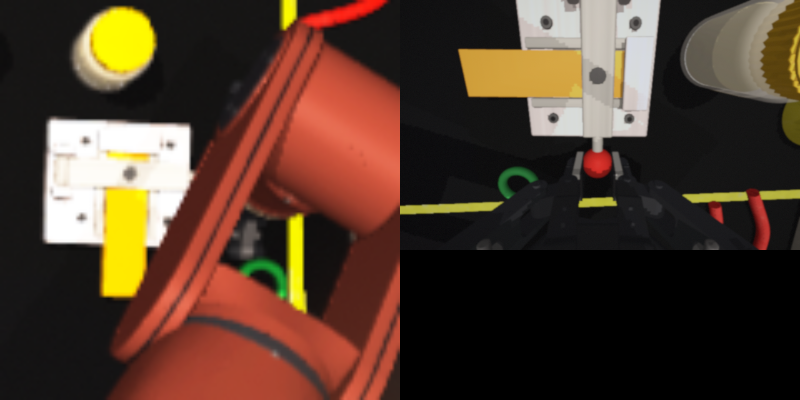

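The ball sits between the fingers (wrist view (597,163)), the bar pin is above the coupon, and the gap is 21 mm. I'll lift it along the arc.

>>> apply_moves:
  travel:
    - [0.003,0,-0.045]
    - [0.013,0,-0.089]
    - [0.03,0,-0.131]
    - [0.052,0,-0.17]
    - [0.08,0,-0.205]
    - [0.113,0,-0.235]
    - [0.15,0,-0.261]
    - [0.191,0,-0.28]
    - [0.234,0,-0.293]
    - [0.27,0,-0.299]
    - [0.27,0,-0.299]
    - [0.27,0,-0.299]
  roll: [0,0,0,0,0,0,0,0,0,0,0,0]
  grip: [1,1,1,1,1,1,1,1,1,1,1,1]

```text
clock: 3.45
tcp_pos: [0.5689, -0.158, 0.1371]
eef_rot: [0.0, 0.722, 0.692, 0.001]
ft_force: [-0.8, 1.3, -0.5]
grip_width: 0.0026
grip_force: 0.6
```

```bash
python3 - <<'E'
from h import *
b=snap("wrist")["pixels"]; cv2.imwrite("pics/k2.png",b)
go()
E
```

```text
t 3.5 tcp [ 0.569  -0.1588  0.137 ] psi 87.6 tilt 0.08 w 0.0 F [-0.7  1.4 -0.6]
```

View pics/k2.png

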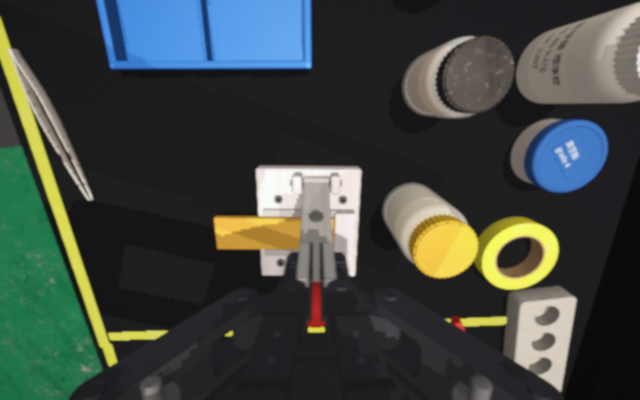

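>>> apply_moves:
  travel:
    - [0,0,-0.1]
    - [0,0,-0.2]
    - [-0.1,0,-0.25]
    - [-0.2,-0.2,-0.25]
    - [-0.4,-0.4,-0.25]
    - [-0.4,-0.6,-0.25]
    - [-0.4,-0.6,-0.25]
    - [-0.4,-0.6,-0.25]
    - [-0.4,-0.6,-0.25]
  roll: [0,0,0,0,0,0,0,0,0]
  grip: [0,0,0,0,0,0,0,0,0]

```text
clock: 4.25
tcp_pos: [0.3396, -0.3025, 0.2368]
eef_rot: [0.001, 0.722, 0.691, -0.0]
ft_force: [0.0, -0.4, 0.7]
grip_width: 0.0424
grip_force: 0.0
```

```bash
python3 - <<'E'
from h import *
go()
s=snap("top");a=s["pixels"]; cv2.imwrite("pics/k3.png",np.hstack([cv2.resize(a[150:270,340:440],(400,480),interpolation=cv2.INTER_CUBIC),cv2.resize(snap("scene")["pixels"][110:230,310:410],(400,480),interpolation=cv2.INTER_CUBIC)]))
h=cv2.cvtColor(a,cv2.COLOR_BGR2HSV);m=cv2.inRange(h,(0,150,70),(8,255,255))|cv2.inRange(h,(172,150,70),(180,255,255));P=cloud(s)
m[:,:380]=0;m[:,440:]=0;m[:175]=0;m[230:]=0
v,u=np.nonzero(m);print(len(u),u.mean(),v.mean(),np.median(P[m>0],axis=0).round(3))
E
```

```text
t 4.25 tcp [ 0.3396 -0.3025  0.2368] psi 87.5 tilt 0.11 w 0.0424 F [ 0.  -0.4  0.7]
65 400.0 198.0 [ 0.567 -0.179  0.156]
```

View pics/k3.png

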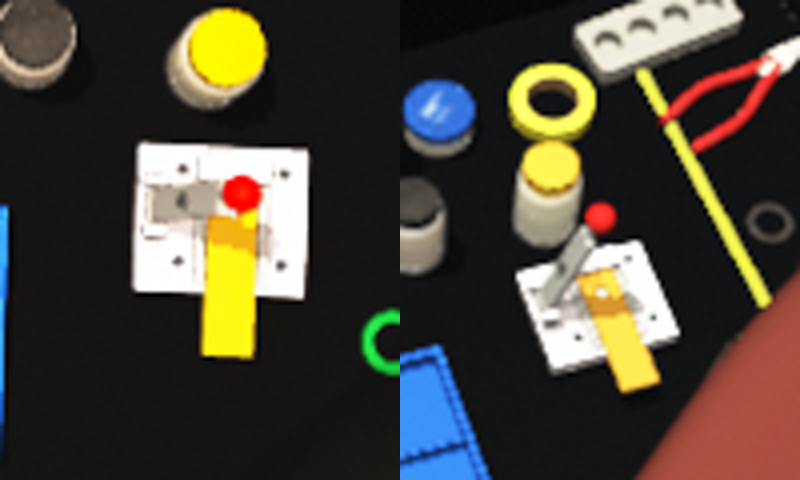

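The top view shows the knob at px (400,198), z≈0.156, so the bar is at about 1.2 rad. The coupon is still seated, with its front end unchanged. Next is the coupon.

```bash
python3 - <<'E'
from h import *
x,y=w2(*CL,-.014,0); print(x,y)
go((x,y,.10,-2.5),(x,y,.021,-2.5))
E
```

```text
0.488013324897854 -0.18888932857688528
t 4.35 tcp [ 0.3369 -0.3043  0.2369] psi 87.1 tilt 0.14 w 0.0429 F [ 0.4 -0.6  0.3]
[0.308, 0.363, 0.341] roll 0.747 rows 12.5
[0.308, 0.363, 0.539] roll 0.747 rows 1.9
```

>>> apply_moves:
  travel:
    - [0.308,0.363,0.2]
    - [0.308,0.363,0.2]
    - [0.308,0.363,0.2]
    - [0.308,0.363,0.2]
    - [0.308,0.363,0.2]
    - [0.308,0.363,0.2]
    - [0.308,0.363,0.2]
    - [0.308,0.363,0.2]
    - [0.308,0.363,0.3]
    - [0.308,0.363,0.341]
    - [0.308,0.363,0.341]
    - [0.308,0.363,0.341]
  roll: [0.747,0.747,0.747,0.747,0.747,0.747,0.747,0.747,0.747,0.747,0.747,0.747]
  grip: [-1,-1,-1,-1,-1,-1,-1,-1,-1,-1,-1,-1]

```text
clock: 5.35
tcp_pos: [0.4912, -0.184, 0.0983]
eef_rot: [-0.001, 0.999, 0.042, -0.001]
ft_force: [0.6, -0.5, -0.6]
grip_width: 0.0857
grip_force: 0.0
```

```bash
python3 - <<'E'
from h import *
s=snap("wrist"); cv2.imwrite("pics/c1.png",s["pixels"])
x,y=w2(*CL,-.014,0)
go((x,y,.05,-2.5),(x,y,.021,-2.5))
h=cv2.cvtColor(s["pixels"],cv2.COLOR_BGR2HSV);m=cv2.inRange(h,(12,110,80),(32,255,255))
for c in cv2.findContours(m,0,2)[0]:
    if cv2.contourArea(c)>800: print(cv2.contourArea(c),[onz(s,*q,.03)[:2].round(4).tolist() for q in cv2.boxPoints(cv2.minAreaRect(c))])
E
```

```text
t 5.4 tcp [ 0.4919 -0.1845  0.0992] psi 4.4 tilt 0.04 w 0.0855 F [-0.3  0.2  0. ]
[-0.011, 0.01, 0.123] roll 0.058 rows 1.2
[-0.011, 0.01, 0.196] roll 0.058 rows 0.7
3383.5 [[0.4709, -0.1715], [0.5419, -0.1759], [0.54, -0.209], [0.4683, -0.2081]]
4560.5 [[0.4197, -0.3046], [0.6464, -0.3064], [0.6448, -0.3177], [0.416, -0.3205]]
```

View pics/c1.png

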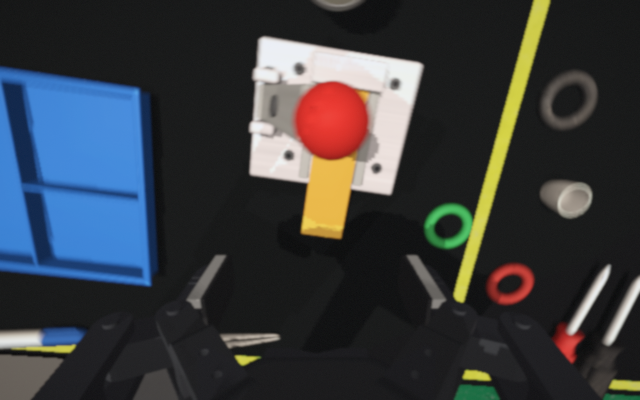

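The wrist view shows the coupon's front end at (323,235), which projects to x≈0.470, y≈-0.190 as expected. The knob is up, clear of the fingers. Descending to grip.

>>> apply_moves:
  travel:
    - [-0.011,0.01,0.05]
    - [-0.011,0.01,0.12]
    - [-0.011,0.01,0.196]
    - [-0.011,0.01,0.196]
    - [-0.011,0.01,0.196]
    - [-0.011,0.01,0.196]
    - [-0.011,0.01,0.196]
    - [-0.011,0.01,0.196]
    - [-0.011,0.01,0.196]
    - [-0.011,0.01,0.196]
    - [-0.011,0.01,0.196]
  roll: [0.058,0.058,0.058,0.058,0.058,0.058,0.058,0.058,0.058,0.058,0.058]
  grip: [-1,-1,-1,-1,1,1,1,1,1,1,1]
  force: 40

```text
clock: 6.32
tcp_pos: [0.489, -0.1897, 0.0234]
eef_rot: [0.001, 1.0, -0.015, 0.002]
ft_force: [-0.0, 0.6, 6.9]
grip_width: 0.0303
grip_force: 41.9
```

```bash
python3 - <<'E'
from h import *
st,p,M=pose()
x,y=w2(p[:2],-2.5,-.065,0)
bx,by=w2(*BL,-.044,.048); print(bx,by)
go((x,y,p[2],-2.5),(x,y,.2,-2.0),(bx,by,.2,-2.0))
E
```

```text
0.4487019794528798 0.10360633755182663
t 6.32 tcp [ 0.489  -0.1897  0.0234] psi -1.7 tilt 0.2 w 0.0303 F [-0.   0.6  6.9]
[-0.162, -0.002, -0.001] roll 0.006 rows 1.6
[-0.161, -0.001, -0.442] roll 0.002 rows 4.2
[-0.122, -0.729, -0.443] roll 0.002 rows 7.0
```

>>> apply_moves:
  travel:
    - [-0.04,0,0]
    - [-0.08,0,0]
    - [-0.12,0,0]
    - [-0.162,0,0]
    - [-0.162,0,-0.05]
    - [-0.162,0,-0.15]
    - [-0.162,0,-0.25]
    - [-0.162,0,-0.35]
    - [-0.162,0,-0.44]
    - [-0.162,0,-0.44]
  roll: [0,0,0,0,0,0,0,0,0,0]
  grip: [1,1,1,1,1,1,1,1,1,1]

```text
clock: 7.15
tcp_pos: [0.4267, -0.1896, 0.2066]
eef_rot: [0.004, 1.0, -0.015, 0.006]
ft_force: [1.2, -0.4, 0.7]
grip_width: 0.0303
grip_force: 41.3
```

```bash
python3 - <<'E'
from h import *
bx,by=w2(*BL,-.044,.048)
go((bx,by,.2,-2.0),(bx,by,.012,-2.0))
s=snap("wrist"); cv2.imwrite("pics/c2.png",s["pixels"])
E
```

```text
t 7.15 tcp [ 0.4267 -0.1896  0.2066] psi -1.7 tilt 0.83 w 0.0303 F [ 1.2 -0.4  0.7]
[0.032, -0.734, 0.011] roll 0.002 rows 7.1
[0.027, -0.738, 0.481] roll 0.002 rows 4.5
```

View pics/c2.png

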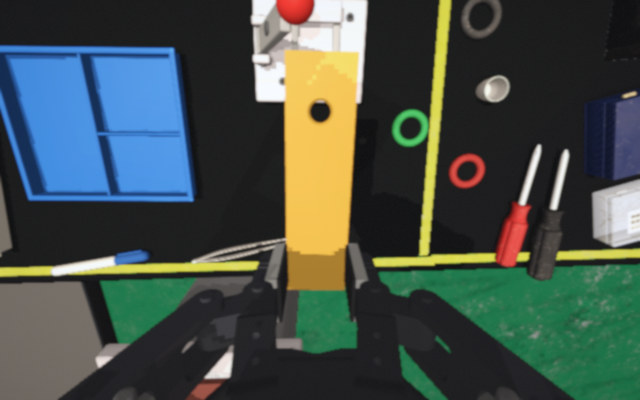

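The coupon is held straight, with its hole at (320,110) and the pads on its near end. Carrying it to the blue long bay.

>>> apply_moves:
  travel:
    - [0.01,-0.1,0]
    - [0.01,-0.2,0]
    - [0.02,-0.3,0]
    - [0.02,-0.4,0]
    - [0.03,-0.5,0]
    - [0.03,-0.6,0]
    - [0.03,-0.7,0.01]
    - [0.03,-0.735,0.1]
    - [0.029,-0.736,0.2]
    - [0.028,-0.737,0.3]
    - [0.028,-0.737,0.35]
    - [0.028,-0.737,0.35]
  roll: [0,0,0,0,0,0,0,0,0,0,0,0]
  grip: [1,1,1,1,1,1,1,1,1,1,1,1]

```text
clock: 8.2
tcp_pos: [0.4368, 0.1072, 0.0512]
eef_rot: [0.001, 1.0, -0.015, -0.006]
ft_force: [-1.0, 0.5, -1.5]
grip_width: 0.0307
grip_force: 41.2
```

```bash
python3 - <<'E'
from h import *
bx,by=w2(*BL,-.044,.048)
go((bx,by,.015,-2.0),(bx,by,.010,-2.0),(bx,by,.008,-2.0),(bx,by,.15,-2))
s=snap("wrist"); h=cv2.cvtColor(s["pixels"],cv2.COLOR_BGR2HSV);m=cv2.inRange(h,(12,110,80),(32,255,255));m[:,:260]=0;m[:,380:]=0;m[300:]=0
Q=cloud(s)[m>0];Q=Q[(Q[:,2]>.01)&(Q[:,2]<.15)&(Q[:,1]>.08)&(Q[:,1]<.13)]
print(len(Q),Q.min(0),Q.max(0),np.polyfit(Q[:,0],Q[:,2],1),np.median(Q,axis=0))
E
```

```text
t 8.2 tcp [0.4368 0.1072 0.0512] psi -1.7 tilt 0.73 w 0.0307 F [-1.   0.5 -1.5]
[0.031, 0.008, 0.09] roll 0.002 rows 0.9
[0.031, 0.008, 0.103] roll 0.002 rows 0.1
[0.031, 0.008, 0.108] roll 0.002 rows 0.0
[0.027, 0.008, -0.247] roll 0.002 rows 3.4
14992 [0.41775536 0.08673187 0.05257975] [0.53900386 0.12435286 0.06465931] [-0.01798241  0.06574422] [0.48892462 0.10509296 0.05701471]
```

>>> apply_moves:
  travel:
    - [0.031,0.008,0.05]
    - [0.031,0.008,0.09]
    - [0.031,0.008,0.108]
    - [0.031,0.008,0.108]
    - [0.031,0.008,0.108]
    - [0.031,0.008,0.108]
    - [0.031,0.008,0.108]
    - [0.031,0.008,0.108]
    - [0.031,0.008,0.0]
    - [0.031,0.008,-0.1]
    - [0.031,0.008,-0.2]
    - [0.031,0.008,-0.25]
  roll: [0,0,0,0,0,0,0,0,0,0,0,0]
  grip: [1,1,1,1,0,0,0,0,0,0,0,0]

```text
clock: 9.25
tcp_pos: [0.4578, 0.104, 0.1634]
eef_rot: [-0.0, 1.0, -0.015, 0.004]
ft_force: [1.3, 0.2, -0.0]
grip_width: 0.0422
grip_force: 0.0
```

```bash
python3 - <<'E'
from h import *
go((.6710,.0355,.13,0),(.671,.0355,.026,0))
s=snap("wrist"); cv2.imwrite("pics/c3.png",s["pixels"])
h=cv2.cvtColor(s["pixels"],cv2.COLOR_BGR2HSV);m=cv2.inRange(h,(12,110,80),(32,255,255));P=cloud(s)
for c in cv2.findContours(m,0,2)[0]:
    if cv2.contourArea(c)>2000: print(cv2.contourArea(c),[onz(s,*q,.009)[:2].round(4).tolist() for q in cv2.boxPoints(cv2.minAreaRect(c))])
E
```

```text
t 9.25 tcp [0.4578 0.104  0.1634] psi -1.7 tilt 0.43 w 0.0422 F [ 1.3  0.2 -0. ]
[0.537, 0.155, 0.087] roll -0.015 rows 5.4
[0.535, 0.155, 0.347] roll -0.015 rows 2.5
3415.5 [[0.4389, 0.1228], [0.5575, 0.1124], [0.5553, 0.0817], [0.4363, 0.0881]]
```

View pics/c3.png

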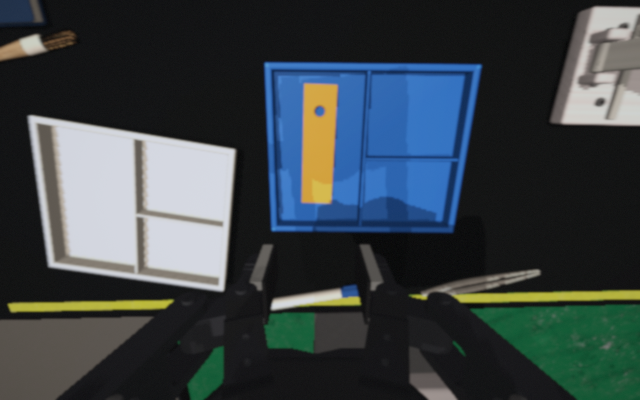

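The coupon lies flat in the blue bay (wrist (318,143)), centred about 5 mm from nominal. Now the red jar.

>>> apply_moves:
  travel:
    - [0.1,0.03,0.0]
    - [0.2,0.06,0.0]
    - [0.3,0.09,0.0]
    - [0.4,0.12,0.05]
    - [0.5,0.15,0.087]
    - [0.537,0.155,0.087]
    - [0.537,0.155,0.087]
    - [0.537,0.155,0.087]
    - [0.537,0.155,0.087]
  roll: [-0.015,-0.015,-0.015,-0.015,-0.015,-0.015,-0.015,-0.015,-0.015]
  grip: [-1,-1,-1,-1,-1,-1,-1,-1,-1]

```text
clock: 10.05
tcp_pos: [0.6673, 0.0355, 0.1228]
eef_rot: [-0.0, 1.0, 0.0, -0.0]
ft_force: [0.1, -0.0, 0.5]
grip_width: 0.0857
grip_force: 0.0
```

```bash
python3 - <<'E'
from h import *
go((.671,.0355,.08,0),(.671,.0355,.026,0))
E
```

```text
t 10.05 tcp [0.6673 0.0355 0.1228] psi 0.1 tilt 0.05 w 0.0857 F [ 0.1 -0.   0.5]
[0.009, -0.0, 0.107] roll 0.0 rows 1.0
[0.009, 0.0, 0.242] roll 0.0 rows 1.3
```

>>> apply_moves:
  travel:
    - [0.0,0,0.08]
    - [0.0,0,0.16]
    - [0.0,0,0.22]
    - [0.0,0,0.25]
    - [0.0,0,0.25]
    - [0.0,0,0.25]
    - [0.0,0,0.25]
    - [0.0,0,0.25]
    - [0.0,0,0.25]
    - [0.0,0,0.25]
    - [0.0,0,0.25]
  roll: [0,0,0,0,0,0,0,0,0,0,0]
  grip: [-1,-1,-1,-1,-1,1,1,1,1,1,1]
  force: 45

```text
clock: 10.97
tcp_pos: [0.6704, 0.0353, 0.0261]
eef_rot: [-0.0, 1.0, 0.0, 0.002]
ft_force: [-0.6, -0.1, 7.3]
grip_width: 0.0516
grip_force: 47.7
```

```bash
python3 - <<'E'
from h import *
x,y=w2(*BL,.037,-.046); print(x,y)
st,p,M=pose()
go((p[0],p[1],.13,0),(x,y,.13,0),(x,y,p[2]+.005,0))
E
```

```text
0.5263720837513914 0.006836740579129058
t 10.97 tcp [0.6704 0.0353 0.0261] psi 0.0 tilt 0.28 w 0.0516 F [-0.6 -0.1  7.3]
[0.001, -0.0, -0.26] roll 0.0 rows 2.5
[-0.359, 0.071, -0.262] roll 0.0 rows 3.5
[-0.36, 0.071, -0.014] roll 0.0 rows 2.4
```

>>> apply_moves:
  travel:
    - [0,0,-0.06]
    - [0,0,-0.14]
    - [0,0,-0.22]
    - [-0.03,0.01,-0.26]
    - [-0.1,0.02,-0.26]
    - [-0.18,0.04,-0.26]
    - [-0.26,0.055,-0.26]
    - [-0.32,0.065,-0.26]
    - [-0.36,0.071,-0.26]
    - [-0.36,0.071,-0.2]
    - [-0.36,0.071,-0.15]
    - [-0.36,0.071,-0.15]
  roll: [0,0,0,0,0,0,0,0,0,0,0,0]
  grip: [1,1,1,1,1,1,1,1,1,1,1,1]

```text
clock: 11.97
tcp_pos: [0.5213, 0.0068, 0.0801]
eef_rot: [-0.0, 1.0, 0.0, -0.002]
ft_force: [-0.8, -0.5, -0.8]
grip_width: 0.0517
grip_force: 47.5
```

```bash
python3 - <<'E'
from h import *
x,y=w2(*BL,.037,-.046)
go((x,y,.03,0),(x,y,.13,0))
E
```

```text
t 11.97 tcp [0.5213 0.0068 0.0801] psi 0.0 tilt 0.28 w 0.0517 F [-0.8 -0.5 -0.8]
[0.013, 0.0, 0.125] roll 0.0 rows 1.2
[0.012, -0.0, -0.125] roll 0.0 rows 2.4
```

>>> apply_moves:
  travel:
    - [0.008,0,0.04]
    - [0.008,0,0.08]
    - [0.008,0,0.11]
    - [0.008,0,0.124]
    - [0.008,0,0.124]
    - [0.008,0,0.124]
    - [0.008,0,0.124]
    - [0.008,0,0.124]
    - [0.008,0,0.124]
    - [0.008,0,0.05]
    - [0.008,0,-0.05]
    - [0.008,0,-0.15]
  roll: [0,0,0,0,0,0,0,0,0,0,0,0]
  grip: [1,1,1,1,1,-1,-1,-1,-1,-1,-1,-1]

```text
clock: 12.97
tcp_pos: [0.5261, 0.0068, 0.1433]
eef_rot: [-0.0, 1.0, 0.0, -0.001]
ft_force: [0.1, -0.3, 0.3]
grip_width: 0.0853
grip_force: 0.0
```

```bash
python3 - <<'E'
from h import *
go((.45,-.2,.24,90),(.428,-.374,.10,90))
s=snap("wrist"); cv2.imwrite("pics/r1.png",s["pixels"])
E
```

```text
t 12.97 tcp [0.5261 0.0068 0.1433] psi 0.0 tilt 0.16 w 0.0853 F [ 0.1 -0.3  0.3]
[-0.191, 0.517, -0.241] roll -0.75 rows 12.6
[-0.246, 0.952, 0.109] roll -0.75 rows 5.4
```

View pics/r1.png

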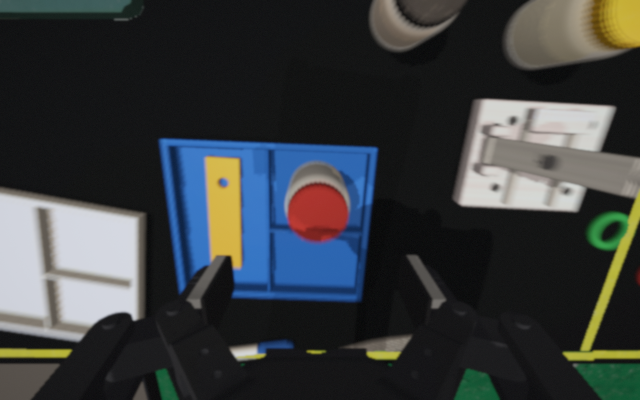

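The red jar stands upright in the blue jar pocket (cap at (318,210)). Next is the crucible, going round the bar.

```bash
python3 - <<'E'
from h import *
go((.43,-.15,.25,0),(.46,-.37,.22,0),(.52,-.382,.15,0))
E
```

```text
t 13.02 tcp [0.5321 0.0062 0.1535] psi 0.1 tilt 0.7 w 0.0852 F [ 6.1 -0.5  6.3]
[-0.253, 0.391, -0.244] roll 0.0 rows 5.0
[-0.179, 0.94, -0.167] roll 0.0 rows 5.4
[-0.031, 0.97, 0.01] roll 0.0 rows 2.2
```

>>> apply_moves:
  travel:
    - [0,0,-0.1]
    - [-0.05,0.05,-0.2]
    - [-0.15,0.12,-0.244]
    - [-0.22,0.2,-0.244]
    - [-0.25,0.3,-0.244]
    - [-0.25,0.4,-0.244]
    - [-0.25,0.5,-0.244]
    - [-0.23,0.6,-0.24]
    - [-0.21,0.7,-0.22]
    - [-0.19,0.8,-0.2]
    - [-0.18,0.9,-0.18]
    - [-0.15,0.97,-0.1]
  roll: [0,0,0,0,0,0,0,0,0,0,0,0]
  grip: [-1,-1,-1,-1,-1,-1,-1,-1,-1,-1,-1,-1]

```text
clock: 14.02
tcp_pos: [0.4666, -0.3807, 0.1932]
eef_rot: [0.004, 1.0, -0.001, 0.003]
ft_force: [0.2, -0.6, 0.4]
grip_width: 0.0852
grip_force: 0.0
```

```bash
python3 - <<'E'
from h import *
go((.52,-.382,.10,0),(.52,-.382,.06,0),(.52,-.382,.005,0))
E
```

```text
t 14.02 tcp [ 0.4666 -0.3807  0.1932] psi -0.1 tilt 0.55 w 0.0852 F [ 0.2 -0.6  0.4]
[0.132, 0.001, 0.234] roll -0.001 rows 2.6
[0.131, 0.001, 0.334] roll -0.001 rows 1.0
[0.131, -0.0, 0.471] roll -0.001 rows 1.3
```

>>> apply_moves:
  travel:
    - [0.05,0,0.1]
    - [0.1,0,0.2]
    - [0.132,0,0.234]
    - [0.132,0,0.234]
    - [0.132,0,0.234]
    - [0.132,0,0.234]
  roll: [0,0,0,0,0,0]
  grip: [-1,-1,-1,-1,-1,-1]

```text
clock: 14.52
tcp_pos: [0.5185, -0.3755, 0.0969]
eef_rot: [0.001, 1.0, 0.001, 0.001]
ft_force: [0.2, 0.0, 0.0]
grip_width: 0.0853
grip_force: 0.0
```

```bash
python3 - <<'E'
from h import *
go((.52,-.382,.06,0),(.52,-.382,.005,0))
s=snap("wrist"); P=cloud(s); h=cv2.cvtColor(s["pixels"],cv2.COLOR_BGR2HSV)
Q=P[(abs(P[...,0]-.52)<.03)&(abs(P[...,1]+.382)<.03)&(P[...,2]>.006)&(P[...,2]<.04)]
print(len(Q),Q.min(0).round(4),Q.max(0).round(4)); T=Q[Q[:,2]>.02]; print(len(T),cv2.minEnclosingCircle(T[:,:2].astype(np.float32)))
m=cv2.inRange(h,(0,120,60),(8,255,255))|cv2.inRange(h,(172,120,60),(180,255,255))
Q=P[(m>0)&(abs(P[...,0]-.428)<.04)&(abs(P[...,1]+.374)<.04)&(P[...,2]>.003)&(P[...,2]<.02)]
print("ring",len(Q),Q.min(0) if len(Q) else 0,Q.max(0) if len(Q) else 0)
E
```

```text
t 14.52 tcp [ 0.5185 -0.3755  0.0969] psi 0.1 tilt 0.12 w 0.0853 F [0.2 0.  0. ]
[0.004, 0.016, 0.092] roll 0.001 rows 0.9
[0.003, 0.016, 0.23] roll 0.001 rows 1.3
581 [ 0.5056 -0.3957  0.006 ] [ 0.5311 -0.3719  0.0281]
276 ((0.5183678865432739, -0.38384854793548584), 0.01284626591950655)
ring 887 [ 0.40532359 -0.39560207  0.00334462] [ 0.44697668 -0.35402521  0.01008015]
```

>>> apply_moves:
  travel:
    - [0,0.02,0.08]
    - [0,0.02,0.15]
    - [0,0.02,0.21]
    - [0,0.02,0.23]
    - [0,0.02,0.23]
    - [0,0.02,0.23]
    - [0,0.02,0.23]
    - [0,0.02,0.23]
    - [0,0.02,0.23]
    - [0,0.02,0.23]
    - [0,0.02,0.23]
    - [0,0.02,0.23]
  roll: [0,0,0,0,0,0,0,0,0,0,0,0]
  grip: [-1,-1,-1,-1,1,1,1,1,1,1,1,1]
  force: 25

```text
clock: 15.57
tcp_pos: [0.5193, -0.3839, 0.0053]
eef_rot: [0.001, 1.0, 0.0, 0.001]
ft_force: [-1.1, -0.8, 6.9]
grip_width: 0.0228
grip_force: 24.4
```

```bash
python3 - <<'E'
from h import *
x,y=w2(*WH,-.042,-.046);print(x,y)
st,p,M=pose()
go((p[0],p[1],.2,0),(.43,-.2,.25,0),(.40,.02,.2,0))
E
```

```text
0.3883243949984517 0.25958480167908077
t 15.57 tcp [ 0.5193 -0.3839  0.0053] psi 0.0 tilt 0.18 w 0.0228 F [-1.1 -0.8  6.9]
[0.001, 0.001, -0.487] roll 0.0 rows 4.7
[-0.221, -0.459, -0.613] roll 0.0 rows 5.0
[-0.296, -1.009, -0.49] roll 0.0 rows 5.5
```

Crucible gripped (22.8 mm). Lift and carry it round the bar.

>>> apply_moves:
  travel:
    - [0,0,-0.05]
    - [0,0,-0.13]
    - [0,0,-0.22]
    - [-0.02,0,-0.31]
    - [-0.08,-0.02,-0.39]
    - [-0.14,-0.08,-0.45]
    - [-0.2,-0.17,-0.48]
    - [-0.24,-0.27,-0.49]
    - [-0.27,-0.37,-0.49]
    - [-0.28,-0.47,-0.49]
    - [-0.29,-0.57,-0.49]
    - [-0.3,-0.67,-0.49]
  roll: [0,0,0,0,0,0,0,0,0,0,0,0]
  grip: [1,1,1,1,1,1,1,1,1,1,1,1]

```text
clock: 16.57
tcp_pos: [0.3971, -0.1137, 0.1996]
eef_rot: [0.0, 1.0, -0.0, 0.001]
ft_force: [1.2, 0.7, -0.2]
grip_width: 0.0226
grip_force: 24.7
```

```bash
python3 - <<'E'
from h import *
x,y=w2(*WH,-.042,-.046)
go((x,y,.2,0),(x,y,.08,0))
E
```

```text
t 16.57 tcp [ 0.3971 -0.1137  0.1996] psi -0.0 tilt 0.06 w 0.0226 F [ 1.2  0.7 -0.2]
[-0.022, -0.933, -0.001] roll -0.0 rows 9.0
[-0.023, -0.933, 0.299] roll -0.0 rows 2.9
```

>>> apply_moves:
  travel:
    - [0,-0.09,0]
    - [0,-0.18,0]
    - [0,-0.27,0]
    - [-0.01,-0.36,0]
    - [-0.01,-0.45,0]
    - [-0.01,-0.54,0]
    - [-0.02,-0.63,0]
    - [-0.02,-0.72,0]
    - [-0.022,-0.81,0]
    - [-0.022,-0.88,0]
    - [-0.022,-0.92,0]
    - [-0.022,-0.933,0.05]
  roll: [0.01,0.02,0.03,0.04,0.05,0.06,0.07,0.08,0.09,0.09,0.09,0.09]
  grip: [1,1,1,1,1,1,1,1,1,1,1,1]

```text
clock: 17.57
tcp_pos: [0.3909, 0.2618, 0.1831]
eef_rot: [-0.002, 0.996, -0.092, 0.003]
ft_force: [0.7, -0.1, -0.3]
grip_width: 0.0222
grip_force: 24.7
```

```bash
python3 - <<'E'
from h import *
x,y=w2(*WH,-.042,-.046)
go((x,y,.06,-10.8),(x,y,.012,-10.8))
E
```

```text
t 17.57 tcp [0.3909 0.2618 0.1831] psi -10.6 tilt 0.46 w 0.0222 F [ 0.7 -0.1 -0.3]
[-0.007, 0.008, 0.308] roll 0.002 rows 3.0
[-0.008, 0.009, 0.428] roll 0.002 rows 1.2
```

>>> apply_moves:
  travel:
    - [-0.007,0.008,0.08]
    - [-0.007,0.008,0.16]
    - [-0.007,0.008,0.24]
    - [-0.007,0.008,0.3]
    - [-0.007,0.008,0.34]
    - [-0.007,0.008,0.34]
    - [-0.007,0.008,0.34]
    - [-0.007,0.008,0.34]
  roll: [0,0,0,0,0,0,0,0]
  grip: [1,1,1,1,1,1,1,1]

```text
clock: 18.23
tcp_pos: [0.3864, 0.2558, 0.0446]
eef_rot: [-0.0, 0.996, -0.094, 0.001]
ft_force: [-0.1, -0.1, 0.7]
grip_width: 0.0223
grip_force: 24.7
```

```bash
python3 - <<'E'
from h import *
x,y=w2(*WH,-.042,-.046)
go((x,y,.0095,-10.8),(x,y,.012,-10.8))
E
```

```text
t 18.23 tcp [0.3864 0.2558 0.0446] psi -10.8 tilt 0.1 w 0.0223 F [-0.1 -0.1  0.7]
[0.003, -0.01, 0.088] roll 0.0 rows 0.8
[0.003, -0.01, 0.081] roll 0.0 rows 0.1
```

>>> apply_moves:
  travel:
    - [0.003,-0.01,0.04]
    - [0.003,-0.01,0.07]
    - [0.003,-0.01,0.087]
    - [0.003,-0.01,0.087]
    - [0.003,-0.01,0.087]
    - [0.003,-0.01,0.087]
    - [0.003,-0.01,0.087]
    - [0.003,-0.01,0.087]
    - [0.003,-0.01,0.03]
    - [0.003,-0.01,-0.07]
    - [0.003,-0.01,-0.17]
    - [0.003,-0.01,-0.27]
  roll: [0,0,0,0,0,0,0,0,0,0,0,0]
  grip: [1,1,1,1,1,-0.15,-0.15,-0.15,-0.15,-0.15,-0.15,-0.15]

```text
clock: 19.23
tcp_pos: [0.3868, 0.2587, 0.1529]
eef_rot: [0.0, 0.996, -0.094, -0.0]
ft_force: [0.5, 0.7, -0.7]
grip_width: 0.049
grip_force: 0.0
```

```bash
python3 - <<'E'
from h import *
x,y=w2(*WH,-.042,-.046)
s=snap("wrist"); P=cloud(s)
Q=P[(abs(P[...,0]-x)<.03)&(abs(P[...,1]-y)<.03)&(P[...,2]>.018)&(P[...,2]<.05)]
print(len(Q),cv2.minEnclosingCircle(Q[:,:2].astype(np.float32)),x,y,Q[:,2].max())
go((.676,-.0625,.20,0),(.676,-.0625,.13,0))
E
```

```text
246 ((0.39890965819358826, 0.2494882196187973), 0.02741878665983677) 0.3883243949984517 0.25958480167908077 0.03082417931390563
t 19.28 tcp [0.3917 0.2611 0.162 ] psi -10.7 tilt 0.73 w 0.0492 F [4.5 3.3 5.6]
[0.85, 0.662, -0.091] roll -0.09 rows 10.4
[0.848, 0.663, 0.084] roll -0.09 rows 1.7
```

>>> apply_moves:
  travel:
    - [0.05,0.04,-0.08]
    - [0.13,0.1,-0.091]
    - [0.21,0.165,-0.091]
    - [0.29,0.23,-0.091]
    - [0.37,0.29,-0.091]
    - [0.45,0.35,-0.091]
    - [0.53,0.41,-0.091]
    - [0.61,0.475,-0.091]
    - [0.69,0.54,-0.091]
    - [0.77,0.6,-0.091]
    - [0.83,0.645,-0.06]
    - [0.85,0.662,0.0]
  roll: [-0.03,-0.06,-0.09,-0.09,-0.09,-0.09,-0.09,-0.09,-0.09,-0.09,-0.09,-0.09]
  grip: [-1,-1,-1,-1,-1,-1,-1,-1,-1,-1,-1,-1]

```text
clock: 20.28
tcp_pos: [0.6769, -0.0693, 0.1548]
eef_rot: [0.001, 1.0, -0.001, 0.004]
ft_force: [0.3, 0.8, 0.0]
grip_width: 0.0853
grip_force: 0.0
```

```bash
python3 - <<'E'
from h import *
go((.676,-.0625,.12,0),(.676,-.0625,.026,0))
s=snap("top"); P=cloud(s); cv2.imwrite("pics/t2.png",s["pixels"][90:310,150:490])
E
```

```text
t 20.28 tcp [ 0.6769 -0.0693  0.1548] psi -0.1 tilt 0.54 w 0.0853 F [0.3 0.8 0. ]
[-0.003, -0.017, 0.087] roll -0.001 rows 0.9
[-0.005, -0.018, 0.322] roll -0.001 rows 2.3
```

View pics/t2.png

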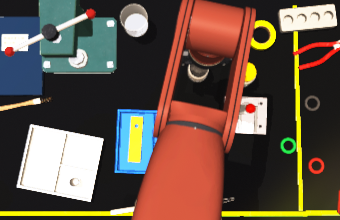

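The crucible is in the white tray's small pocket at crop (75,181). I'll settle above the black jar, then descend.

>>> apply_moves:
  travel:
    - [-0.003,-0.017,0.05]
    - [-0.003,-0.017,0.087]
    - [-0.003,-0.017,0.087]
    - [-0.003,-0.017,0.087]
    - [-0.003,-0.017,0.087]
    - [-0.003,-0.017,0.087]
  roll: [0,0,0,0,0,0]
  grip: [-1,-1,-1,-1,-1,-1]

```text
clock: 20.83
tcp_pos: [0.6718, -0.0577, 0.1183]
eef_rot: [0.0, 1.0, 0.001, 0.001]
ft_force: [0.4, 0.4, 0.6]
grip_width: 0.0853
grip_force: 0.0
```

```bash
python3 - <<'E'
from h import *
go((.676,-.0625,.12,0),(.676,-.0625,.026,0))
E
```

```text
t 20.83 tcp [ 0.6718 -0.0577  0.1183] psi 0.1 tilt 0.15 w 0.0853 F [0.4 0.4 0.6]
[0.011, 0.012, -0.004] roll 0.001 rows 0.2
[0.01, 0.012, 0.231] roll 0.001 rows 2.3
```

>>> apply_moves:
  travel:
    - [0.01,0.012,0.02]
    - [0.01,0.012,0.1]
    - [0.01,0.012,0.18]
    - [0.01,0.012,0.22]
    - [0.01,0.012,0.231]
    - [0.01,0.012,0.231]
    - [0.01,0.012,0.231]
    - [0.01,0.012,0.231]
    - [0.01,0.012,0.231]
    - [0.01,0.012,0.231]
    - [0.01,0.012,0.231]
    - [0.01,0.012,0.231]
  roll: [0,0,0,0,0,0,0,0,0,0,0,0]
  grip: [-1,-1,-1,-1,-1,-1,1,1,1,1,1,1]
  force: 45

```text
clock: 21.83
tcp_pos: [0.677, -0.063, 0.0269]
eef_rot: [0.001, 1.0, 0.0, 0.002]
ft_force: [0.5, 0.3, 5.6]
grip_width: 0.0519
grip_force: 47.7
```

```bash
python3 - <<'E'
from h import *
x,y=w2(*WH,.037,-.046); print(x,y)
st,p,M=pose()
go((p[0],p[1],.18,0),(.6,.04,.2,0),(x,y,.18,0))
E
```

```text
0.46592508780601816 0.24478167782680849
t 21.83 tcp [ 0.677  -0.063   0.0269] psi 0.1 tilt 0.29 w 0.0519 F [0.5 0.3 5.6]
[0.002, 0.0, -0.383] roll 0.0 rows 3.7
[-0.19, -0.257, -0.434] roll 0.0 rows 3.1
[-0.525, -0.77, -0.386] roll 0.0 rows 5.9
```

>>> apply_moves:
  travel:
    - [0,0,-0.05]
    - [0,0,-0.13]
    - [0,0,-0.22]
    - [0,0,-0.31]
    - [-0.03,-0.04,-0.38]
    - [-0.08,-0.11,-0.4]
    - [-0.15,-0.2,-0.4]
    - [-0.21,-0.29,-0.4]
    - [-0.27,-0.38,-0.4]
    - [-0.33,-0.47,-0.4]
    - [-0.39,-0.56,-0.4]
    - [-0.45,-0.65,-0.4]
  roll: [0,0,0,0,0,0,0,0,0,0,0,0]
  grip: [1,1,1,1,1,1,1,1,1,1,1,1]

```text
clock: 22.83
tcp_pos: [0.4996, 0.1887, 0.1844]
eef_rot: [-0.0, 1.0, 0.0, 0.0]
ft_force: [0.7, 0.6, -1.7]
grip_width: 0.0513
grip_force: 47.7
```

```bash
python3 - <<'E'
from h import *
x,y=w2(*WH,.037,-.046)
go((x,y,.18,-10.8),(x,y,.08,-10.8))
E
```

```text
t 22.83 tcp [0.4996 0.1887 0.1844] psi 0.0 tilt 0.02 w 0.0513 F [ 0.7  0.6 -1.7]
[-0.084, -0.14, 0.011] roll 0.09 rows 1.6
[-0.084, -0.14, 0.261] roll 0.09 rows 2.4
```

>>> apply_moves:
  travel:
    - [-0.04,-0.07,0]
    - [-0.07,-0.12,0]
    - [-0.084,-0.14,0.05]
    - [-0.084,-0.14,0.12]
    - [-0.084,-0.14,0.19]
    - [-0.084,-0.14,0.24]
    - [-0.084,-0.14,0.261]
    - [-0.084,-0.14,0.261]
    - [-0.084,-0.14,0.261]
  roll: [0.03,0.06,0.09,0.09,0.09,0.09,0.09,0.09,0.09]
  grip: [1,1,1,1,1,1,1,1,1]

```text
clock: 23.58
tcp_pos: [0.4678, 0.2434, 0.0802]
eef_rot: [-0.0, 0.996, -0.094, -0.0]
ft_force: [0.7, -0.8, -0.7]
grip_width: 0.0519
grip_force: 47.7
```

```bash
python3 - <<'E'
from h import *
x,y=w2(*WH,.037,-.046)
go((x,y,.0315,-10.8),(x,y,.15,-10.8))
E
```

```text
t 23.58 tcp [0.4678 0.2434 0.0802] psi -10.8 tilt 0.0 w 0.0519 F [ 0.7 -0.8 -0.7]
[-0.005, -0.003, 0.122] roll 0.0 rows 1.2
[-0.005, -0.003, -0.175] roll 0.0 rows 2.8
```

>>> apply_moves:
  travel:
    - [-0.003,-0.003,0.04]
    - [-0.003,-0.003,0.08]
    - [-0.003,-0.003,0.11]
    - [-0.003,-0.003,0.123]
    - [-0.003,-0.003,0.123]
    - [-0.003,-0.003,0.123]
    - [-0.003,-0.003,0.123]
    - [-0.003,-0.003,0.123]
    - [-0.003,-0.003,0.123]
    - [-0.003,-0.003,0.05]
    - [-0.003,-0.003,-0.05]
    - [-0.003,-0.003,-0.15]
  roll: [0,0,0,0,0,0,0,0,0,0,0,0]
  grip: [1,1,1,1,1,-1,-1,-1,-1,-1,-1,-1]

```text
clock: 24.58
tcp_pos: [0.4654, 0.2443, 0.14]
eef_rot: [0.001, 0.996, -0.094, -0.001]
ft_force: [1.7, 0.2, 0.1]
grip_width: 0.0857
grip_force: 0.0
```

```bash
python3 - <<'E'
from h import *
s=snap("wrist");cv2.imwrite("pics/j2.png",s["pixels"])
go((.43,.05,.25,80),(.428,-.1,.25,87.5),(.4262,-.3748,.15,87.5))
E
```

```text
t 24.63 tcp [0.471  0.2464 0.1502] psi -10.7 tilt 0.68 w 0.0857 F [4.6 1.7 5.9]
[-0.007, 0.5, -0.253] roll -0.756 rows 12.7
[0.058, 0.869, -0.254] roll -0.819 rows 3.6
[0.179, 1.547, -0.007] roll -0.819 rows 7.0
```

View pics/j2.png

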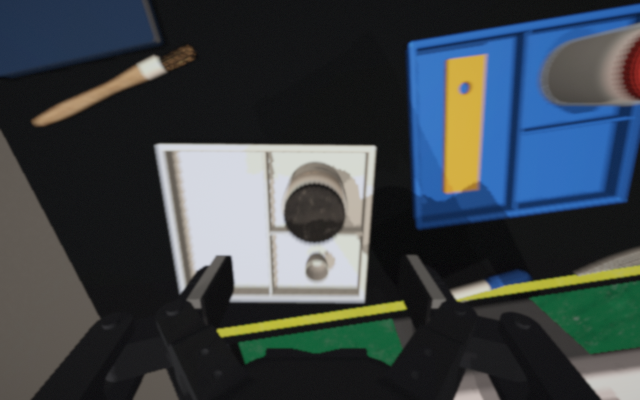

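The black jar stands at (315,205) in its pocket, with the crucible in front at (317,266). Last is the red ring.

>>> apply_moves:
  travel:
    - [0,0.0,-0.09]
    - [0,0.06,-0.18]
    - [0,0.14,-0.24]
    - [0,0.22,-0.25]
    - [0,0.3,-0.25]
    - [0.01,0.38,-0.25]
    - [0.02,0.46,-0.25]
    - [0.03,0.54,-0.25]
    - [0.04,0.62,-0.25]
    - [0.05,0.7,-0.25]
    - [0.055,0.78,-0.25]
    - [0.06,0.86,-0.25]
  roll: [-0.05,-0.11,-0.17,-0.23,-0.29,-0.35,-0.41,-0.47,-0.53,-0.59,-0.65,-0.7]
  grip: [-1,-1,-1,-1,-1,-1,-1,-1,-1,-1,-1,-1]

```text
clock: 25.63
tcp_pos: [0.4265, -0.0949, 0.2401]
eef_rot: [0.001, 0.828, 0.56, 0.0]
ft_force: [0.5, 0.7, 0.5]
grip_width: 0.0855
grip_force: 0.0
```

```bash
python3 - <<'E'
from h import *
go((.4262,-.3748,.2,79),(.4262,-.3748,.1,79))
E
```

```text
t 25.63 tcp [ 0.4265 -0.0949  0.2401] psi 68.2 tilt 0.08 w 0.0855 F [0.5 0.7 0.5]
[-0.65, 0.259, 0.101] roll -0.09 rows 6.8
[-0.65, 0.259, 0.351] roll -0.09 rows 2.4
```

>>> apply_moves:
  travel:
    - [-0.09,0.036,0]
    - [-0.18,0.072,0]
    - [-0.27,0.108,0]
    - [-0.36,0.144,0]
    - [-0.45,0.18,0.05]
    - [-0.54,0.215,0.1]
    - [-0.61,0.243,0.2]
    - [-0.65,0.259,0.3]
    - [-0.65,0.259,0.351]
    - [-0.65,0.259,0.351]
    - [-0.65,0.259,0.351]
    - [-0.65,0.259,0.351]
  roll: [-0.05,-0.09,-0.09,-0.09,-0.09,-0.09,-0.09,-0.09,-0.09,-0.09,-0.09,-0.09]
  grip: [-1,-1,-1,-1,-1,-1,-1,-1,-1,-1,-1,-1]

```text
clock: 26.63
tcp_pos: [0.4256, -0.3735, 0.101]
eef_rot: [0.001, 0.773, 0.634, 0.0]
ft_force: [0.1, -0.5, 0.8]
grip_width: 0.0853
grip_force: 0.0
```

```bash
python3 - <<'E'
from h import *
go((.4262,-.3748,.0035,79))
s=snap("wrist"); P=cloud(s); h=cv2.cvtColor(s["pixels"],cv2.COLOR_BGR2HSV)
m=cv2.inRange(h,(0,120,60),(8,255,255))|cv2.inRange(h,(172,120,60),(180,255,255))
Q=P[(m>0)&(abs(P[...,0]-.428)<.04)&(abs(P[...,1]+.374)<.04)&(P[...,2]>.003)&(P[...,2]<.02)]
print("ring",len(Q),Q.min(0),Q.max(0),cv2.minEnclosingCircle(Q[:,:2].astype(np.float32)))
E
```

```text
t 26.63 tcp [ 0.4256 -0.3735  0.101 ] psi 78.7 tilt 0.1 w 0.0853 F [ 0.1 -0.5  0.8]
[-0.003, 0.002, 0.244] roll -0.003 rows 2.3
ring 1096 [ 0.40442389 -0.39543887  0.00352592] [ 0.44614756 -0.35396557  0.01079508] ((0.4252481758594513, -0.3749273419380188), 0.021137090399861336)
```

>>> apply_moves:
  travel:
    - [-0.003,0,0.08]
    - [-0.003,0,0.16]
    - [-0.003,0,0.22]
    - [-0.003,0,0.247]
    - [-0.003,0,0.247]
    - [-0.003,0,0.247]
    - [-0.003,0,0.247]
    - [-0.003,0,0.247]
    - [-0.003,0,0.247]
    - [-0.003,0,0.247]
    - [-0.003,0,0.247]
    - [-0.003,0,0.247]
  roll: [0,0,0,0,0,0,0,0,0,0,0,0]
  grip: [-1,-1,-1,-1,-1,1,1,1,1,1,1,1]
  force: 25

```text
clock: 27.68
tcp_pos: [0.4257, -0.3757, 0.0028]
eef_rot: [0.002, 0.773, 0.634, 0.0]
ft_force: [-0.8, 1.3, 7.4]
grip_width: 0.0386
grip_force: 22.8
```

```bash
python3 - <<'E'
from h import *
st,p,M=pose();print(st["grip_force"])
go((p[0],p[1],.2,79),(.43,-.1,.22,79))
E
```

```text
22.817521452961955
t 27.68 tcp [ 0.4257 -0.3757  0.0028] psi 78.7 tilt 0.19 w 0.0386 F [-0.8  1.3  7.4]
[-0.001, 0.001, -0.493] roll -0.003 rows 4.7
[0.677, -0.123, -0.545] roll -0.003 rows 6.6
```

>>> apply_moves:
  travel:
    - [0,0,-0.05]
    - [0,0,-0.13]
    - [0,0,-0.22]
    - [0,0,-0.31]
    - [0.02,0,-0.4]
    - [0.08,-0.01,-0.45]
    - [0.16,-0.03,-0.47]
    - [0.25,-0.045,-0.47]
    - [0.34,-0.06,-0.47]
    - [0.43,-0.08,-0.47]
    - [0.52,-0.095,-0.47]
    - [0.6,-0.11,-0.47]
  roll: [0,0,0,0,0,0,0,0,0,0,0,0]
  grip: [1,1,1,1,1,1,1,1,1,1,1,1]

```text
clock: 28.68
tcp_pos: [0.4285, -0.1286, 0.1894]
eef_rot: [0.001, 0.774, 0.634, 0.001]
ft_force: [0.2, -0.2, 0.6]
grip_width: -0.0001
grip_force: 0.0
```

```bash
python3 - <<'E'
from h import *
x,y=w2(*WH,0,.048)
go((x,y,.19,79))
E
```

```text
t 28.68 tcp [ 0.4285 -0.1286  0.1894] psi 78.7 tilt 0.1 w -0.0001 F [ 0.2 -0.2  0.6]
[1.168, -0.187, -0.002] roll -0.003 rows 11.3
```

The ring slipped out of the grip. I'll find it with the top camera.

```bash
cat > ring.py <<'E'
from h import *
import sys
def ring(n):
    s=snap(n);P=cloud(s);h=cv2.cvtColor(s["pixels"],cv2.COLOR_BGR2HSV)
    m=cv2.inRange(h,(0,140,70),(8,255,255))|cv2.inRange(h,(172,140,70),(180,255,255))
    for c in cv2.findContours(m,0,2)[0]:
        if cv2.contourArea(c)<60: continue
        (u,v),wh,_=cv2.minAreaRect(c); k=np.zeros_like(m);cv2.drawContours(k,[c],-1,255,-1)
        print(n,"px",round(u),round(v),np.round(wh),onz(s,u,v,.008)[:2].round(4),"z",np.median(P[(k>0)&(m>0)][:,2]).round(3))
ring(sys.argv[1])
E
python3 ring.py top
```

```text
top px 493 288 [11. 33.] [ 0.3436 -0.4421] z 0.019
top px 383 330 [107. 220.] [ 0.2351 -0.1521] z 0.573
top px 321 216 [17. 17.] [0.5318 0.0065] z 0.083
top px 471 149 [ 8. 48.] [ 0.7113 -0.3941] z 0.009
top px 464 136 [ 8. 46.] [ 0.7452 -0.3768] z 0.009
top px 240 103 [10.  9.] [0.8379 0.2227] z 0.326
```

```bash
python3 ring.py wrist; python3 ring.py scene
```

```text
wrist px 552 325 [76. 17.] [ 0.7072 -0.3917] z 0.01
wrist px 579 310 [73. 19.] [ 0.7417 -0.3723] z 0.009
wrist px 520 265 [34. 41.] [ 0.6622 -0.2861] z 0.154
wrist px 21 173 [43. 94.] [ 0.0959 -0.0516] z 0.013
wrist px 412 24 [48. 63.] [0.5511 0.0118] z 0.084
scene px 310 347 [28. 94.] [0.1239 0.1458] z 0.768
scene px 281 344 [29. 94.] [0.1611 0.2195] z 0.768
scene px 455 217 [24.  8.] [ 0.3467 -0.4456] z 0.019
scene px 426 208 [12. 12.] [ 0.4107 -0.3718] z 0.006
scene px 308 202 [13. 14.] [ 0.5652 -0.0075] z 0.082
scene px 394 257 [117. 292.] [ 0.2891 -0.1952] z 0.729
```

The scene view puts the ring flat on the worktop at px (426,208), about (0.411,-0.372). I'll go back and grip it lower, with the fingers part-closed so their tips reach farther down.

```bash
python3 - <<'E'
from h import *
go((.411,-.372,.13,79))
E
```

```text
t 28.83 tcp [ 0.4289 -0.1288  0.1894] psi 78.9 tilt 0.1 w -0.0003 F [ 0.7 -0.8  0. ]
[-0.605, 0.073, 0.149] roll -0.001 rows 6.0
```

>>> apply_moves:
  travel:
    - [-0.09,0.01,0]
    - [-0.18,0.02,0]
    - [-0.27,0.03,0]
    - [-0.36,0.045,0]
    - [-0.45,0.055,0.05]
    - [-0.54,0.065,0.1]
    - [-0.605,0.073,0.149]
    - [-0.605,0.073,0.149]
    - [-0.605,0.073,0.149]
    - [-0.605,0.073,0.149]
  roll: [0,0,0,0,0,0,0,0,0,0]
  grip: [-0.3,-0.3,-0.3,-0.3,-0.3,-0.3,-0.3,-0.3,-0.3,-0.3]

```text
clock: 29.67
tcp_pos: [0.4092, -0.3742, 0.1292]
eef_rot: [-0.0, 0.774, 0.633, 0.0]
ft_force: [0.4, -0.1, -0.3]
grip_width: 0.0558
grip_force: 0.0
```

```bash
cat > rw.py <<'E'
from h import *
s=snap("wrist"); P=cloud(s); h=cv2.cvtColor(s["pixels"],cv2.COLOR_BGR2HSV)
m=cv2.inRange(h,(0,120,60),(8,255,255))|cv2.inRange(h,(172,120,60),(180,255,255))
Q=P[(m>0)&(abs(P[...,0]-.411)<.05)&(abs(P[...,1]+.372)<.04)&(P[...,2]>.003)&(P[...,2]<.03)]
(c,r)=cv2.minEnclosingCircle(Q[:,:2].astype(np.float32));print("ring",len(Q),Q.min(0).round(4),Q.max(0).round(4),c,r)
go((*c,.06,79),(*c,.003,79))
E
python3 rw.py
```

```text
ring 906 [ 0.3891 -0.3906  0.003 ] [ 0.4313 -0.3491  0.0102] (0.4101490080356598, -0.3701312243938446) 0.02138601988554001
t 29.72 tcp [ 0.4098 -0.3738  0.1299] psi 78.6 tilt 0.07 w 0.0556 F [0.3 0.5 0.8]
[0.009, -0.001, 0.175] roll -0.003 rows 1.7
[0.009, -0.001, 0.317] roll -0.003 rows 1.4
```

>>> apply_moves:
  travel:
    - [0.009,-0.001,0.08]
    - [0.009,-0.001,0.16]
    - [0.009,-0.001,0.23]
    - [0.009,-0.001,0.28]
    - [0.009,-0.001,0.3]
    - [0.009,-0.001,0.312]
    - [0.009,-0.001,0.312]
    - [0.009,-0.001,0.312]
  roll: [0,0,0,0,0,0,0,0]
  grip: [-0.25,-0.25,-0.25,-0.25,-0.2,-0.2,-0.2,-0.2]

```text
clock: 30.38
tcp_pos: [0.4111, -0.3707, 0.0059]
eef_rot: [0.001, 0.773, 0.634, 0.0]
ft_force: [-0.3, 0.7, 0.3]
grip_width: 0.0516
grip_force: 0.0
```

>>> apply_moves:
  travel:
    - [0,0,0.005]
    - [0,0,0.01]
    - [0,0,0.012]
  roll: [0,0,0]
  grip: [-0.2,-0.2,-0.2]

```text
clock: 30.63
tcp_pos: [0.4104, -0.3704, 0.0001]
eef_rot: [0.001, 0.773, 0.634, 0.0]
ft_force: [-0.6, 0.4, 0.5]
grip_width: 0.0515
grip_force: 0.0
```

>>> apply_moves:
  travel:
    - [0,0,0.003]
    - [0,0,0.006]
    - [0,0,0.006]
  roll: [0,0,0]
  grip: [-0.15,-0.15,-0.15]

```text
clock: 30.88
tcp_pos: [0.41, -0.37, -0.0028]
eef_rot: [0.0, 0.774, 0.634, -0.0]
ft_force: [-0.9, 0.6, 2.5]
grip_width: 0.0491
grip_force: 1.5
```

>>> apply_moves:
  travel:
    - [0,0,0]
    - [0,0,-0.001]
    - [0,0,-0.002]
    - [0,0,-0.002]
    - [0,0,-0.002]
    - [0,0,-0.002]
    - [0,0,-0.002]
  roll: [0,0,0,0,0,0,0]
  grip: [0.3,0.3,0.3,0.3,0.3,0.3,0.3]
  force: 30

```text
clock: 31.47
tcp_pos: [0.4106, -0.371, -0.0012]
eef_rot: [0.001, 0.773, 0.634, -0.0]
ft_force: [-0.3, -0.9, 6.2]
grip_width: 0.0392
grip_force: 33.6
```

Lift slowly and check that it holds.

>>> apply_moves:
  travel:
    - [0,0,-0.01]
    - [0,0,-0.03]
    - [0,0,-0.06]
    - [0,0,-0.1]
    - [0,0,-0.15]
    - [0,0,-0.15]
  roll: [0,0,0,0,0,0]
  grip: [0.3,0.3,0.3,0.3,0.3,0.3]

```text
clock: 31.97
tcp_pos: [0.4119, -0.3721, 0.0624]
eef_rot: [0.003, 0.773, 0.634, 0.0]
ft_force: [0.9, -0.6, 0.8]
grip_width: 0.0391
grip_force: 30.4
```

```bash
python3 - <<'E'
from h import *
go((.41,-.37,.22,79),(.43,-.1,.22,79))
E
```

```text
t 31.97 tcp [ 0.4119 -0.3721  0.0624] psi 78.7 tilt 0.39 w 0.0391 F [ 0.9 -0.6  0.8]
[0.002, -0.004, -0.394] roll -0.003 rows 3.8
[0.674, -0.087, -0.397] roll -0.003 rows 6.5
```

Held at 39 mm and 30 N. Carry it gently.

>>> apply_moves:
  travel:
    - [0,0,-0.05]
    - [0,0,-0.12]
    - [0,0,-0.2]
    - [0.02,0,-0.28]
    - [0.07,-0.01,-0.34]
    - [0.14,-0.02,-0.37]
    - [0.21,-0.03,-0.37]
    - [0.28,-0.04,-0.37]
    - [0.35,-0.05,-0.37]
    - [0.43,-0.06,-0.37]
    - [0.5,-0.07,-0.37]
    - [0.57,-0.08,-0.37]
  roll: [0,0,0,0,0,0,0,0,0,0,0,0]
  grip: [0.3,0.3,0.3,0.3,0.3,0.3,0.3,0.3,0.3,0.3,0.3,0.3]

```text
clock: 32.97
tcp_pos: [0.423, -0.1384, 0.2056]
eef_rot: [-0.0, 0.774, 0.634, 0.0]
ft_force: [0.6, 0.9, 0.1]
grip_width: 0.0389
grip_force: 30.4
```

```bash
python3 - <<'E'
from h import *
x,y=w2(*WH,0,.048)
go((.43,.1,.21,79),(x,y,.2,79))
E
```

```text
t 32.97 tcp [ 0.423  -0.1384  0.2056] psi 78.7 tilt 0.01 w 0.0389 F [0.6 0.9 0.1]
[0.588, -0.1, -0.011] roll -0.003 rows 5.7
[1.195, -0.178, 0.014] roll -0.003 rows 5.9
```

>>> apply_moves:
  travel:
    - [0.07,-0.01,0]
    - [0.15,-0.025,0]
    - [0.23,-0.04,0]
    - [0.31,-0.05,0]
    - [0.39,-0.065,0]
    - [0.47,-0.08,0]
    - [0.55,-0.09,0]
    - [0.63,-0.1,0]
    - [0.71,-0.11,0]
    - [0.79,-0.12,0]
    - [0.87,-0.13,0]
    - [0.95,-0.14,0]
  roll: [0,0,0,0,0,0,0,0,0,0,0,0]
  grip: [0.3,0.3,0.3,0.3,0.3,0.3,0.3,0.3,0.3,0.3,0.3,0.3]

```text
clock: 33.97
tcp_pos: [0.4427, 0.2453, 0.2056]
eef_rot: [0.0, 0.773, 0.634, 0.0]
ft_force: [-0.1, -0.8, 0.2]
grip_width: 0.0388
grip_force: 30.4
```

```bash
python3 - <<'E'
from h import *
x,y=w2(*WH,0,.048);print(x,y)
go((x,y,.2,79),(x,y,.06,79))
E
```

```text
0.44719430310011477 0.34404978803497704
t 33.97 tcp [0.4427 0.2453 0.2056] psi 78.7 tilt 0.0 w 0.0388 F [-0.1 -0.8  0.2]
[0.244, -0.037, 0.014] roll -0.003 rows 2.4
[0.244, -0.037, 0.364] roll -0.003 rows 3.4
```

>>> apply_moves:
  travel:
    - [0.07,-0.01,0]
    - [0.14,-0.02,0]
    - [0.2,-0.03,0]
    - [0.244,-0.037,0.05]
    - [0.244,-0.037,0.12]
    - [0.244,-0.037,0.2]
    - [0.244,-0.037,0.28]
    - [0.244,-0.037,0.34]
    - [0.244,-0.037,0.38]
    - [0.244,-0.037,0.38]
    - [0.244,-0.037,0.38]
    - [0.244,-0.037,0.38]
  roll: [0,0,0,0,0,0,0,0,0,0,0,0]
  grip: [0.3,0.3,0.3,0.3,0.3,0.3,0.3,0.3,0.3,0.3,0.3,0.3]

```text
clock: 34.97
tcp_pos: [0.4486, 0.3426, 0.055]
eef_rot: [0.0, 0.773, 0.634, 0.001]
ft_force: [0.8, 0.4, -0.0]
grip_width: 0.039
grip_force: 30.4
```

```bash
python3 - <<'E'
from h import *
x,y=w2(*WH,0,.048)
go((x,y,.006,79),(x,y,.15,79))
E
```

```text
t 34.97 tcp [0.4486 0.3426 0.055 ] psi 78.7 tilt 0.1 w 0.039 F [ 0.8  0.4 -0. ]
[0.003, -0.004, 0.122] roll -0.003 rows 1.2
[0.003, -0.004, -0.238] roll -0.003 rows 3.5
```

>>> apply_moves:
  travel:
    - [0.002,-0.003,0.04]
    - [0.002,-0.003,0.08]
    - [0.002,-0.003,0.11]
    - [0.002,-0.003,0.124]
    - [0.002,-0.003,0.124]
    - [0.002,-0.003,0.124]
    - [0.002,-0.003,0.124]
    - [0.002,-0.003,0.124]
    - [0.002,-0.003,0.06]
    - [0.002,-0.003,-0.04]
    - [0.002,-0.003,-0.14]
    - [0.002,-0.003,-0.24]
  roll: [0,0,0,0,0,0,0,0,0,0,0,0]
  grip: [0.3,0.3,0.3,0.3,0.3,-0.4,-0.4,-0.4,-0.4,-0.4,-0.4,-0.4]

```text
clock: 35.97
tcp_pos: [0.4466, 0.3431, 0.1517]
eef_rot: [-0.0, 0.774, 0.634, 0.0]
ft_force: [0.9, 0.1, -0.4]
grip_width: 0.06
grip_force: 0.0
```

>>> apply_moves:
  travel:
    - [0,0,-0.1]
    - [0,-0.1,-0.2]
    - [0,-0.2,-0.3]
    - [0,-0.25,-0.35]
    - [0,-0.25,-0.4]
    - [0,-0.25,-0.4]
    - [0,-0.25,-0.4]
    - [0,-0.25,-0.4]
  roll: [0,0,0,0,0,0,0,0]
  grip: [-0.4,-0.4,-0.4,-0.4,-0.4,-0.4,-0.4,-0.4]

```text
clock: 36.63
tcp_pos: [0.3489, 0.3628, 0.31]
eef_rot: [0.0, 0.773, 0.634, 0.001]
ft_force: [0.1, -0.5, -0.8]
grip_width: 0.06
grip_force: 0.0
```

```bash
python3 - <<'E'
from h import *
go()
s=snap("wrist"); S=snap("scene")
cv2.imwrite("pics/f1.png",np.hstack([cv2.resize(s["pixels"],(400,250)),cv2.resize(S["pixels"][120:310,180:360],(400,422))[:250]]) if 0 else np.vstack([s["pixels"][:,:][::1,::1][:400:2,::2].repeat(1,0), cv2.resize(S["pixels"][140:300,190:350],(320,320),interpolation=cv2.INTER_CUBIC)]))
E
```

```text
t 36.63 tcp [0.3489 0.3628 0.31  ] psi 78.7 tilt 0.06 w 0.06 F [ 0.1 -0.5 -0.8]
```

View pics/f1.png

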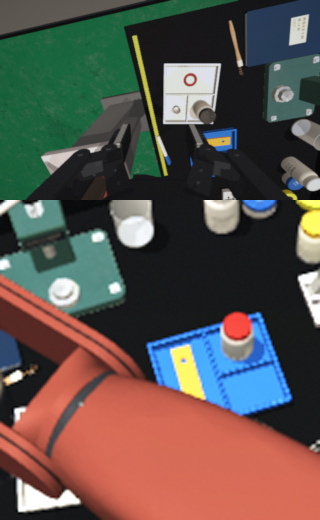

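The wrist view shows the ring flat in the white bay (190,79), with the crucible at (177,110) and the black jar at (205,112). The red jar and coupon are in the blue tray. One numeric check, then hand in.

```bash
python3 - <<'E'
from h import *
s=snap("wrist");P=cloud(s)
def loc(n,T,c,lo,hi,r):
    x,y=w2(*T,*c);Q=P[(np.hypot(P[...,0]-x,P[...,1]-y)<r)&(P[...,2]>lo)&(P[...,2]<hi)]
    o=Q[:,:2].mean(0)-np.array(T[0]);a=-np.radians(T[1]);c_,s_=np.cos(a),np.sin(a)
    print(n,len(Q),np.round([c_*o[0]-s_*o[1],s_*o[0]+c_*o[1]],4),"top",np.percentile(Q[:,2],95).round(4))
loc("cru",WH,(-.042,-.046),.0215,.05,.03);loc("blk",WH,(.037,-.046),.07,.1,.05);loc("ring",WH,(0,.048),.007,.02,.035)
k=dict(red=(.037,-.046))
E
python3 -c "
from h import *
print(manip.close_job())"
```

```text
cru 79 [-0.0433 -0.0479] top 0.0304
blk 886 [ 0.0349 -0.0413] top 0.0845
ring 372 [-0.003   0.0484] top 0.0123
the job is handed in; nothing more can be done
None
```

Both kits are made up and the job is handed in at about 37 s of the 138 s limit. The red ring slipped on the first grip and was picked up on the second; I don't have the judge's result.

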